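Seat a bolt blank against the stop of a V-rail

TASK

Take the longer of the two steel round bars from the wooden rack and lay it in the V-groove of the steel rail, clear of the end stop. Then slide it along the groove until its end is fully home against the stop's spring button, press it there once with a firm but gentle push of about 12 N (never ramming it with over 25 N), and let go so that it stays home. Leave the shorter bar in the rack.

Things in the scene. Friction and masses are not known exactly. Their poses are not given: they have to be found in the camera images.
- bar_long: the longer plain steel round bar, diameter 20 mm, length 130 mm, 0.30 kg (0.2 to 0.4 kg); origin at its middle, on its axis; its y axis runs along the bar. It starts lying in one of the two cradles of the rack, its axis level
- bar_short: the shorter plain steel round bar, diameter 20 mm, length 80 mm; origin at its middle, on its axis; y along the bar. Starts in the other cradle and stays there. (Not to be hit: a tall red key reader on the bench at the left, about x 0.43 to 0.73, y 0.40 to 0.62 m, and a grinder on the right behind the rack, x beyond 0.63 m)
- bar_rack: wooden board 140 (x) x 120 (y) x 12 mm, fixed, with two low steel V cradles along its y axis at x = -38 and +38 mm; origin in the middle of its underside. A bar in a cradle has its axis 28.1 mm above the bench; the cradles are 22 mm high and narrower (18.5 mm) than the bars, so fingers can reach past a bar's widest line
- v_rail: fixture fixed to the bench: dark steel base 76 (x) x 290 (y) x 12 mm carrying a steel rail 18.5 mm wide (y from -135 to +135 mm, top at z = 42 mm) with a 90 degree V-groove along y in its top, bottom line at z = 34.2 mm; origin in the middle of its underside, +y points along the groove towards the aluminium end stop. The bar slides in the groove with 1.5 to 4 N of friction, more if pressed down
- groove_mid (a point): point halfway along the groove (rail x = 0, y = 0, z = 48.3 mm) on the axis of a bar lying in it; axes as the rail's. The rigid end stop, called stop (46 wide, 36 long, top at z = 64 mm, black knob to 80 mm) straddles the rail; its front face looks to -y and stands 55 to 105 mm from this point towards +y, set differently each time and not measured: find it by feel or by eye
- feeler (a joint): round steel button, 14 mm across, on the stop's front face on the axis of a bar in the groove; sticks 8 mm out towards -y. The bar's end pushes it in: first 4 mm against a light spring (0.1 to 0.6 N, less than the bar's friction, so the bar stays), then, from 0.004 m on, against a firm buffer (about 6 N per mm) that takes the push: the bar is home. 0 = fully out
Things that resemble listed ones, but are neither listed nor needed, are in the scene too. Leave any red look-alike of the bar_long alone.

How it is judged:
By the outcome, as a careful person would: the job done as asked, in the order asked, and still so for the second after the job is handed in, with the robot touching nothing.
It also fails if it takes over 62 s, if anything falls off the work surface, if the arm or the gripper's body presses on something with over 40 N, if the wrist force passes 120 N, or if a joint passes its speed limit or range.

ROBOT

A 6-joint arm with a two-finger parallel gripper is mounted at the origin on a cart in front of the work surface, level with it; the furniture and walls round the work are solid. World frame = base frame: x ahead of the robot, y to its left, z up, the work surface at z = 0. Lengths are in m, angles in degrees, forces in N, time in s.
With the tool pointing down it reaches from about 0.25 to 0.85 m from the base axis. Payload 12.5 kg.
Tool frame: the origin (TCP) lies on the centre line of the jaws, within the pads' length; the fingertips stand 17 mm ahead of it and the grasp point (between the pads) lies 2 mm behind it (r.tip_extent is the distance from the TCP to the fingertips, in m); z points along the fingers, y is the line along which they close (so a half turn about z gives the same grasp; the last joint's range is limited). The gripper opens to 93 mm and grips with 3 to 60 N. Pads are 15 mm wide; open, the fingers measure 128 mm over their backs; the gripper's body (75 mm by 188 mm) begins 65 mm behind the grasp point.
Start: joints at [66.658, 20.094, 94.641, -0, 65.266, -4.847], TCP at [0.174, 0.522, 0.236] pointing down, gripper open.
Joint ranges: [-157.81, 157.81], [-45, 120.19], [0.68, 151.7], [-89.99, 269.99], [4.06, 180], [-164.3, 164.3]. Speed limits (degrees/s): [127.2, 127.2, 159.86, 180, 180, 180].

INTERFACE

Orientations are given as a 3x3 rotation matrix whose columns are the frame's x, y, z axes.
In Python, from rig import r gives the robot as it stands.
- The arm moves only by the tool carry_out, never from a script. Its argument "increments" is a list of rows, each a list of 5 numbers: the opening, from 0 (shut) to 1 (fully open), then the shift along the tool's x, y, z in mm, then the turn about the tool's z in rad. A call has 1 to 12 rows; each row shifts and turns the commanded pose from where the row before left it, along the tool's axes as they then stand; what a row does not reach is not made up. A row lasts 1/10 s, in which the tool goes at most 50 mm and 8.59 degrees, less where a joint would pass 70% of its speed; a pose out of reach is approached as far as the arm can. A call is refused whole if a number of a shift passes 50 or a number of a turn 0.15, either way. A call with a gripper value outside its range is refused whole. The fingers move at their own pace and stop on an object; "force" is the grip in N (left out, the last holds). Time passes only in rows, so rows that do not move let the fingers close. It gives the time, the measured TCP pose, the force, the opening and the grip force at its end, in the units of the state.
- r.state(): the state, without advancing time (a new reading comes with each control period).
- r.get_image(name): name is "scene" or "top" or "wrist"; returns (picture, depth): 384x512x3 uint8, red, green, blue; 384x512 float32, m along the optical axis (not along the pixel's ray), 0 where there is no reading.
- r.camera_params(name): a dict with "camera_matrix" (3x3 intrinsics, pixels), "world_from_camera" (4x4, takes a point from camera to world coordinates). Camera axes: x right, y down, z forward; pixel columns grow to the right and rows downward; lengths in m; the calibration is good to about 2 mm. A picture is of the moment at which its call begins: read the wrist's pose just before it. camera_params takes no time and is no camera call; for the wrist camera it gives the pose at the moment of the call.
- r.hand_in(): hands the job in; it is judged then, once.
The state is a dict: "t": time; "joints": joint angles; "dq": joint speeds; "effort": joint torques, N m; "eef_pos": TCP position; "tool_rot": TCP orientation; "contact_force": force on the tool from outside, world axes, zero at the start; "ft_torque": the same for the moment, N m; "width": finger opening in m; "gripper_force": force on a finger pad.
Only numpy, scipy, OpenCV 4.12 (cv2) and the standard library are available. Lean on these libraries where they do the work, as an engineer would, in place of code of your own. Each camera call takes 0.05 s, during which the arm holds its last target. There are 200 camera calls.

## Working session

There is one attempt and no reset: what is moved stays moved. The work goes in short steps, Python scripts to look and compute and a tool call to move; the robot and the scene stay as the last step left them, time stands still between calls to the robot, and variables do not carry over. Pictures are saved under pics/ and viewed, at most 10 in all, crops included, and the job is handed in when it is done.

Besides the shell and the picture viewer there is one more tool, called after "Emit:" as a command line: name --pt "numbers of a row" for each row, then --argument value for the rest. carry_out: Moves the arm, as the interface text tells. Its arguments: {"type":"object","properties":{"increments":{"type":"array","items":{"type":"array","items":{"type":"number"}}},"force":{"type":"number"}},"required":["increments"]}

```bash
mkdir -p pics; cat > h.py <<'E'
import numpy as np, cv2
from rig import r
def shot(n,f):
    p=r.camera_params(n); im,d=r.get_image(n)
    cv2.imwrite(f'pics/{f}.png',im[:,:,::-1]); np.savez(f'pics/{f}.npz',im=im,d=d,K=p["camera_matrix"],T=p["world_from_camera"])
def world(f):
    z=np.load(f'pics/{f}.npz'); d=z['d'];K=z['K'];T=z['T']
    v,u=np.mgrid[:d.shape[0],:d.shape[1]]
    P=np.stack([(u-K[0,2])/K[0,0]*d,(v-K[1,2])/K[1,1]*d,d],-1)
    W=P@T[:3,:3].T+T[:3,3]; W[d==0]=np.nan
    return z['im'],W
E
python3 - <<'E'
from h import *
shot('top','top1');shot('scene','sc1')
a=cv2.imread('pics/top1.png');b=cv2.imread('pics/sc1.png')
cv2.imwrite('pics/top1b.png',cv2.resize(a,(800,600),interpolation=cv2.INTER_CUBIC));cv2.imwrite('pics/sc1b.png',cv2.resize(b,(800,600),interpolation=cv2.INTER_CUBIC))
print(r.state()); print(r.camera_params('top'))
E
```

```text
{'t': 0.1, 'joints': array([ 6.66569970e+01,  2.01227199e+01,  9.46701562e+01, -2.00018530e-03,
        6.52655168e+01, -4.84652245e+00]), 'dq': array([-0.0325586 , -0.07535868, -0.04740441, -0.03435271,  0.00516211,
       -0.0477828 ]), 'effort': array([-4.70874038e-04, -4.98023236e+01, -2.85706151e+01,  6.99944654e-02,
        2.38662382e-02, -2.77570734e-05]), 'eef_pos': array([0.17435596, 0.52134889, 0.23516195]), 'tool_rot': array([[-9.48347773e-01,  3.17232345e-01, -3.74710416e-04],
       [ 3.17232562e-01,  9.48347300e-01, -9.48294366e-04],
       [ 5.45259654e-05, -1.01818320e-03, -9.99999480e-01]]), 'contact_force': array([0.28541262, 0.2446076 , 0.43495575]), 'ft_torque': array([-0.04479026,  0.01464124,  0.02639501]), 'gripper_force': 0.0, 'width': 0.09316332172114491}
{'camera_matrix': array([[391.09922719,   0.        , 254.91974156],
       [  0.        , 391.09922719, 193.13249833],
       [  0.        ,   0.        ,   1.        ]]), 'world_from_camera': array([[ 0.02591272, -0.98405095,  0.17598939,  0.2114935 ],
       [-0.99963121, -0.02693766, -0.00343692, -0.26981494],
       [ 0.00812285, -0.17583543, -0.98438606,  1.6061197 ],
       [ 0.        ,  0.        ,  0.        ,  1.        ]])}
```

View pics/top1b.png

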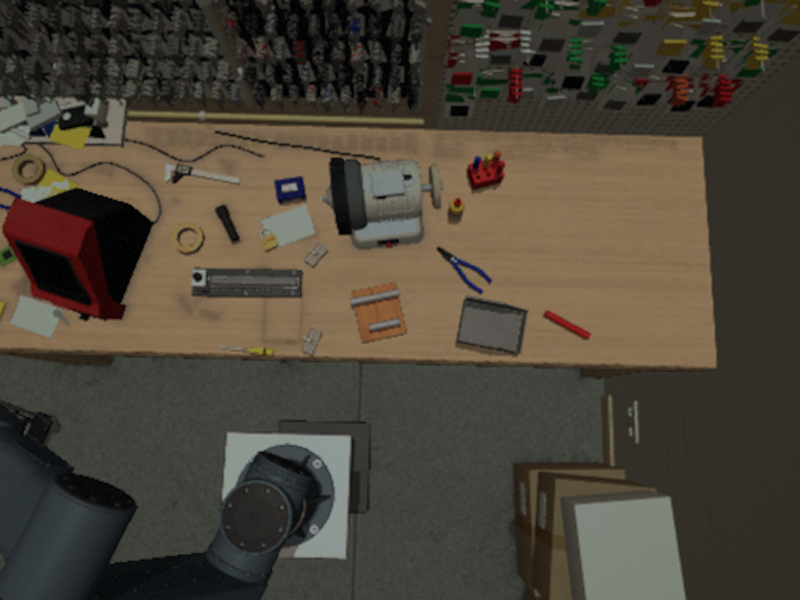

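View pics/sc1b.png

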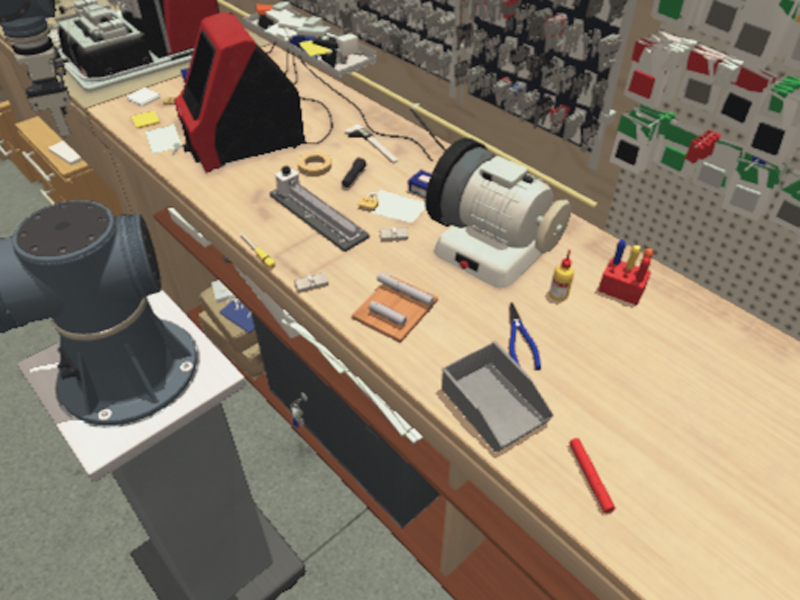

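The top view shows the rack at (378,312) with the long bar at (375,296) and the short one at (384,325). The rail runs along (247,283), with its stop at the left end (200,283).

Candidates for bar_long (top view pixels):
- (375,296): steel bar in the far cradle.
- (384,325): the shorter steel bar.
- (567,325): red look-alike.

I choose (375,296), the longer steel bar in the rack. Next I'll measure it and check a crop.

```bash
python3 - <<'E'
from h import *
for f,roi in (('top1',[(215,180,265,222),(118,165,198,195)]),('sc1',[(225,170,285,220),(170,105,240,160)])):
    im,W=world(f)
    for k,(a,b,c,d) in enumerate(roi):
        w=W[b:d,a:c].reshape(-1,3)
        lo,hi=((.024,.06),(.03,.06))[k]
        m=(w[:,2]>lo)&(w[:,2]<hi); p=w[m].astype(np.float32)
        hull=cv2.minAreaRect(p[:,:2].copy()*1000) 
        print(f,k,len(p),'rect(mm)',hull,'zmax',np.percentile(p[:,2],[5,50,95]))
        if k==0:
            # two clusters by cv2.kmeans in x
            lab=cv2.connectedComponents((m.reshape(d-b,c-a)).astype(np.uint8))[1].ravel()[m]
            for l in np.unique(lab):
                q=p[lab==l]
                if len(q)>10: print('  comp',len(q),cv2.minAreaRect(q[:,:2].copy()*1000),q[:,2].max())
        else:
            w2=w[(w[:,2]>.055)&(w[:,2]<.09)]; print(' stop pts',len(w2),np.nanmin(w2,0),np.nanmax(w2,0))
im=cv2.imread('pics/sc1.png')[165:225,215:295]; cv2.imwrite('pics/crop1.png',cv2.resize(im,(800,600),interpolation=cv2.INTER_CUBIC))
E
```

```text
top1 0 250 rect(mm) ((466.8538513183594, -218.55807495117188), (95.98259735107422, 127.955322265625), 13.160590171813965) zmax [0.02719299 0.03663727 0.04328054]
  comp 152 ((504.1304931640625, -209.82562255859375), (20.821863174438477, 128.19654846191406), 14.16781234741211) 0.045155436
  comp 96 ((432.6222229003906, -237.6817626953125), (20.243263244628906, 79.51020050048828), 13.600895881652832) 0.04718278
top1 1 309 rect(mm) ((534.1056518554688, 128.11154174804688), (261.9146728515625, 45.5399055480957), 89.39631652832031) zmax [0.03194532 0.03952734 0.05501072]
 stop pts 105 [0.51240364 0.21851458 0.05514578] [0.55735673 0.2623817  0.08843113]
sc1 0 388 rect(mm) ((463.9148254394531, -219.95809936523438), (96.74272918701172, 128.90469360351562), 14.710260391235352) zmax [0.02553195 0.03506042 0.0394789 ]
  comp 227 ((500.8361511230469, -210.32774353027344), (19.858253479003906, 128.90463256835938), 15.068174362182617) 0.04197629
  comp 161 ((431.1680603027344, -237.3953857421875), (21.783206939697266, 80.90057373046875), 12.748313903808594) 0.041493207
sc1 1 377 rect(mm) ((579.5232543945312, 112.96932983398438), (246.0167999267578, 210.95159912109375), 73.73822021484375) zmax [0.03218141 0.03874918 0.05481107]
 stop pts 102 [0.51097189 0.21335513 0.05520382] [0.56040094 0.25982835 0.08340465]
```

View pics/crop1.png

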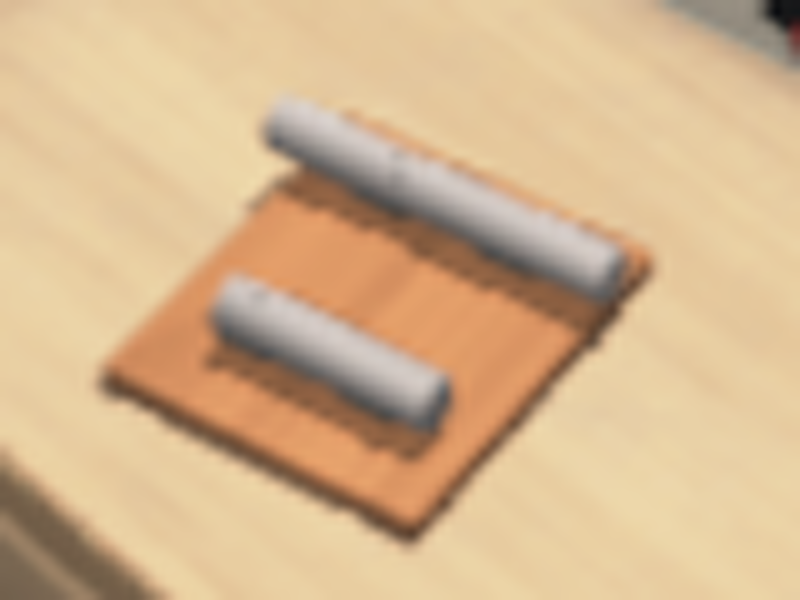

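The crop confirms it: the bar at the back of the rack, (265,115) to (620,270), is plain steel and clearly longer than the front one, (215,300) to (450,400). I'll rotate the tool first, then travel to hover over the bar.

Emit:
carry_out --pt "0.5 0 0 0 0.1" --pt "0.5 0 0 0 0.15" --pt "0.5 0 0 0 0.15" --pt "0.5 0 0 0 0.15" --pt "0.5 0 0 0 0.15" --pt "0.5 0 0 0 0.15" --pt "0.5 0 0 0 0.1" --pt "0.5 0 0 0 0.05" --pt "0.5 -15 3 0 0" --pt "0.5 -30 5 0 0" --pt "0.5 -40 7 0 0" --pt "0.5 -45 8 0 0"

```text
t: 1.3
eef_pos: [0.2288, 0.3992, 0.2353]
tool_rot: [[-0.248, 0.969, -0.0], [0.969, 0.248, -0.0], [-0.0, -0.0, -1.0]]
contact_force: [1.4, 0.2, 1.0]
width: 0.0466
gripper_force: 0.0
```

Emit:
carry_out --pt "0.5 -45 8 0 0" --pt "0.5 -45 8 0 0" --pt "0.5 -45 8 0 0" --pt "0.5 -45 8 0 0" --pt "0.5 -45 8 0 0" --pt "0.5 -45 8 0 0" --pt "0.5 -45 8 0 0" --pt "0.5 -45 8 0 0" --pt "0.5 -45 8 0 0" --pt "0.5 -45 8 0 0" --pt "0.5 -45 8 0 0" --pt "0.5 -40 7 0 0"

```text
t: 2.5
eef_pos: [0.4517, -0.0967, 0.2355]
tool_rot: [[-0.246, 0.969, -0.0], [0.969, 0.246, -0.0], [-0.0, -0.0, -1.0]]
contact_force: [-0.4, 1.0, 0.9]
width: 0.0464
gripper_force: 0.0
```

```bash
python3 - <<'E'
from h import *
s=r.state();print(s['t'],s['eef_pos'],s['tool_rot'].round(4).tolist(),s['joints'].round(1))
d=np.array([.502,-.21,.16])-s['eef_pos'];print((s['tool_rot'].T@d*1000).round(1))
E
```

```text
2.5 [ 0.45168664 -0.09673617  0.23553205] [[-0.2464, 0.9692, -0.0001], [0.9692, 0.2464, -0.0001], [-0.0001, -0.0001, -1.0]] [-17.9  10.9 107.1  -0.   62.1 -32.1]
[-122.2   20.9   75.5]
```

Emit:
carry_out --pt "0.5 -40 7 10 0" --pt "0.5 -40 7 20 0" --pt "0.5 -28 5 25 0" --pt "0.5 -14 2 20 0" --pt "0.5 0 0 0 0" --pt "0.5 0 0 0 0"

```text
t: 3.1
eef_pos: [0.5016, -0.2071, 0.1608]
tool_rot: [[-0.246, 0.969, -0.001], [0.969, 0.246, 0.001], [0.001, -0.001, -1.0]]
contact_force: [-0.4, -0.4, 0.5]
width: 0.0463
gripper_force: 0.0
```

```bash
python3 - <<'E'
from h import *
shot('wrist','w1'); s=r.state();print(s['t'],s['eef_pos'],s['contact_force'])
im,W=world('w1'); 
m=(W[...,2]>.024)&(W[...,2]<.06)
n,lab=cv2.connectedComponents(m.astype(np.uint8))
for l in range(1,n):
    q=W[lab==l].astype(np.float32)
    if len(q)>300: print(len(q),cv2.minAreaRect(q[:,:2].copy()*1000),np.percentile(q[:,2],[50,98]))
a=cv2.imread('pics/w1.png'); cv2.imwrite('pics/w1b.png',cv2.resize(a,(640,480)))
E
```

```text
3.15 [ 0.50196875 -0.20689847  0.16148008] [ 0.84671587 -0.26466899  0.16689652]
3497 ((507.1314697265625, -210.86904907226562), (19.487951278686523, 130.3125457763672), 13.932580947875977) [0.03625446 0.03856987]
2053 ((435.99078369140625, -237.98634338378906), (19.452163696289062, 80.26280975341797), 14.444966316223145) [0.03627186 0.03859401]
10212 ((672.9974365234375, -196.01974487304688), (75.9198989868164, 104.46095275878906), 5.962268829345703) [0.04896352 0.05750176]
```

View pics/w1b.png

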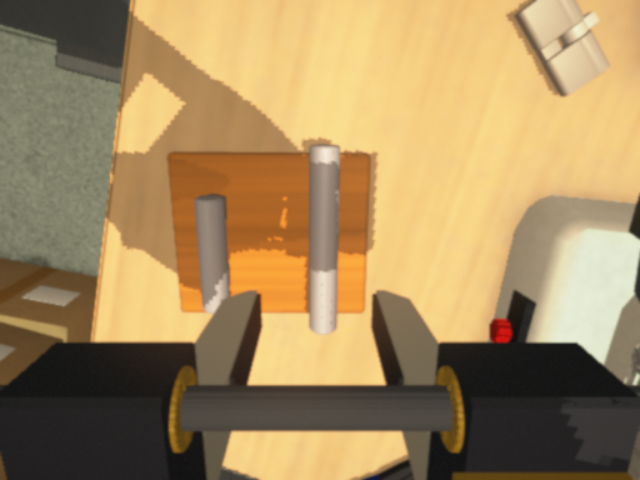

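The wrist view shows the long bar at (324,238) and the short one at (213,253), with the fingers straddling the long bar's line. I'll descend with a small correction and close gently.

Emit:
carry_out --pt "0.5 -4.5 2.5 15 0" --pt "0.5 0 0 30 0" --pt "0.5 0 0 30 0" --pt "0.5 0 0 25 0" --pt "0.5 0 0 15 0" --pt "0.5 0 0 9 0" --pt "0.5 0 0 4 0" --pt "0.5 0 0 1 0" --pt "0.5 0 0 0 0" --pt "0.5 0 0 0 0"

```text
t: 4.15
eef_pos: [0.5063, -0.2112, 0.0324]
tool_rot: [[-0.245, 0.969, 0.001], [0.969, 0.245, -0.001], [-0.001, 0.001, -1.0]]
contact_force: [0.1, -0.3, 0.2]
width: 0.0465
gripper_force: 0.0
```

Emit:
carry_out --pt "0.35 0 0 0 0" --pt "0.28 0 0 0 0" --pt "0.25 0 0 0 0" --pt "0.2 0 0 0 0" --pt "0.15 0 0 0 0" --pt "0.15 0 0 0 0" --force 4

```text
t: 4.75
eef_pos: [0.507, -0.2109, 0.0321]
tool_rot: [[-0.245, 0.969, 0.003], [0.969, 0.245, -0.0], [-0.001, 0.002, -1.0]]
contact_force: [4.6, 3.8, 1.0]
width: 0.02
gripper_force: 4.0
```

Emit:
carry_out --pt "0.15 0 0.7 0 0" --pt "0.15 0 0 0 0" --pt "0.15 0 0 0 0"

```text
t: 5.05
eef_pos: [0.5072, -0.2108, 0.0319]
tool_rot: [[-0.245, 0.969, 0.001], [0.969, 0.245, -0.0], [-0.001, 0.001, -1.0]]
contact_force: [5.0, 2.6, 1.9]
width: 0.0198
gripper_force: 4.0
```

Emit:
carry_out --pt "0.1 0 0.7 0 0" --pt "0.1 0 0 0 0" --pt "0.1 0 0 0 0" --pt "0.1 0 0 -1 0" --pt "0.1 0 0 -4 0" --pt "0.1 0 0 -10 0" --pt "0.1 0 0 -20 0" --pt "0.1 0 0 -30 0" --pt "0.1 0 0 -30 0" --pt "0.1 0 0 -20 0" --pt "0.1 0 0 -10 0" --pt "0.1 0 0 0 0" --force 30

```text
t: 6.25
eef_pos: [0.5075, -0.2108, 0.1578]
tool_rot: [[-0.245, 0.969, 0.002], [0.969, 0.246, -0.001], [-0.001, 0.001, -1.0]]
contact_force: [0.5, 0.3, -2.9]
width: 0.0193
gripper_force: 30.0
```

```bash
python3 - <<'E'
from h import *
s=r.state();print(s['t'],s['eef_pos'],s['tool_rot'].round(4).tolist(),s['width'],s['contact_force'])
# hover over rail, heading 90.5ish
d=np.array([.534,.06,.18])-s['eef_pos'];print((s['tool_rot'].T@d*1000).round(1))
for f in('top1','sc1'):
    im,W=world(f); m=(W[...,2]>.036)&(W[...,2]<.05)&(W[...,0]>.5)&(W[...,0]<.57)&(W[...,1]>-.03)&(W[...,1]<.2)
    q=W[m].astype(np.float32); print(f,len(q),cv2.minAreaRect(q[:,:2].copy()*1000), cv2.fitLine(q[:,:2].copy(),cv2.DIST_L2,0,.01,.01).ravel())
E
```

```text
6.25 [ 0.50750801 -0.21079463  0.15779065] [[-0.2455, 0.9694, 0.0016], [0.9694, 0.2455, -0.0009], [-0.0012, 0.0013, -1.0]] 0.019330655731422154 [ 0.47006708  0.30004075 -2.87083654]
[256.   92.2 -22.4]
top1 167 ((538.490966796875, 99.1163330078125), (19.75564193725586, 199.52464294433594), 0.5169383883476257) [ 0.0069076  -0.99997616  0.5380651   0.10479577]
sc1 170 ((536.7850341796875, 99.17999267578125), (21.65265655517578, 199.64303588867188), 1.122408390045166) [ 0.01680851 -0.99985874  0.5370157   0.09402572]
```

Emit:
carry_out --pt "0.1 0 0 -5 0.06" --pt "0.1 0 0 -5 0.114" --pt "0.1 0 0 -5 0.06" --pt "0.1 15 3 0 0" --pt "0.1 30 4 0 0" --pt "0.1 40 5 0 0" --pt "0.1 45 5 0 0" --pt "0.1 45 5 0 0" --pt "0.1 40 5 0 0" --pt "0.1 30 4 0 0" --pt "0.1 20 3 0 0" --pt "0.1 5 1 0 0"

```text
t: 7.45
eef_pos: [0.5377, 0.0624, 0.1705]
tool_rot: [[-0.018, 1.0, -0.002], [1.0, 0.018, 0.0], [0.0, -0.002, -1.0]]
contact_force: [-0.7, -0.2, -3.2]
width: 0.0192
gripper_force: 30.0
```

Emit:
carry_out --pt "0.1 0 0 0 0" --pt "0.1 0 0 0 0"

```text
t: 7.65
eef_pos: [0.5381, 0.0594, 0.1711]
tool_rot: [[-0.014, 1.0, -0.001], [1.0, 0.014, -0.0], [-0.0, -0.001, -1.0]]
contact_force: [0.7, -0.9, -3.4]
width: 0.019
gripper_force: 30.0
```

```bash
python3 - <<'E'
from h import *
shot('wrist','w2'); s=r.state();print(s['t'],s['eef_pos'],s['tool_rot'].round(4).tolist())
im,W=world('w2'); X,Y,Z=W[...,0],W[...,1],W[...,2]
m=(Z>.036)&(Z<.05)&(X>.5)&(X<.58)&(Y>-.05)&(Y<.3)
n,lab=cv2.connectedComponents(m.astype(np.uint8))
for l in range(1,n):
    q=W[lab==l].astype(np.float32)
    if len(q)>100: print(len(q),cv2.minAreaRect(q[:,:2].copy()*1000),cv2.fitLine(q[:,:2].copy(),cv2.DIST_L2,0,.01,.01).ravel(),np.median(q[:,2]))
for y in np.arange(.0,.24,.02):
    k=m&(abs(Y-y)<.005)
    if k.sum()>5: print(round(y,2),k.sum(),(X[k].min()*1000).round(1),(X[k].max()*1000).round(1))
m=(Z>.055)&(Z<.07)&(X>.5)&(X<.58)&(Y>.15)&(Y<.3); q=W[m].astype(np.float32); print('stop',len(q),cv2.minAreaRect(q[:,:2].copy()*1000),q.min(0),q.max(0))
a=cv2.imread('pics/w2.png'); cv2.imwrite('pics/w2b.png',cv2.resize(a,(640,480)))
E
```

```text
7.7 [0.53818955 0.05912568 0.17128084] [[-0.0136, 0.9999, -0.0007], [0.9999, 0.0136, -0.0001], [-0.0001, -0.0007, -1.0]]
1122 ((535.6515502929688, 158.20770263671875), (8.15188217163086, 88.07129669189453), 1.0141727924346924) [ 0.0134646  -0.99990934  0.53505504  0.16047043] 0.039419107
1169 ((545.5191650390625, 158.13101196289062), (8.579075813293457, 88.75941467285156), 0.5387704968452454) [ 0.00953071 -0.9999546   0.54621243  0.16000363] 0.039635636
0.12 237 532.4 549.9
0.14 237 532.2 549.9
0.16 259 532.0 549.6
0.18 268 531.8 549.1
0.2 213 531.0 549.3Traceback (most recent call last):
  File "<stdin>", line 12, in <module>
    return umr_minimum(a, axis, None, out, keepdims, initial, where)
ValueError: zero-size array to reduction operation minimum which has no identity
```

Emit:
carry_out --pt "0.1 15 2 10 0" --pt "0.1 20 1.7 20 0" --pt "0.1 6 0 28 0" --pt "0.1 0 0 25 0" --pt "0.1 0 0 15 0" --pt "0.1 0 0 8 0" --pt "0.1 0 0 4 0" --pt "0.1 0 0 1 0" --pt "0.1 0 0 0 0" --pt "0.1 0 0 0 0"

```text
t: 8.7
eef_pos: [0.542, 0.1009, 0.0613]
tool_rot: [[-0.014, 1.0, 0.001], [1.0, 0.014, 0.0], [0.0, 0.001, -1.0]]
contact_force: [0.3, 0.2, -2.9]
width: 0.0191
gripper_force: 30.0
```

```bash
python3 - <<'E'
from h import *
shot('wrist','w3'); shot('scene','sc2'); s=r.state();print(s['t'],s['eef_pos'],s['tool_rot'].round(4).tolist(),s['contact_force'])
im,W=world('w3'); X,Y,Z=W[...,0],W[...,1],W[...,2]
m=(Z>.036)&(Z<.045)&(X>.52)&(X<.56)&(Y>.15)&(Y<.3)
for y in np.arange(.15,.26,.01):
    k=m&(abs(Y-y)<.004)
    if k.sum()>5: print(round(y,2),k.sum(),(X[k].min()*1000).round(1),(X[k].max()*1000).round(1))
m=(Z>.05)&(X>.5)&(X<.58)&(Y>.15)&(Y<.3); print(np.histogram(Y[m],np.arange(.15,.3,.01)),np.percentile(Z[m],[5,50,95]) if m.any() else 0)
a=cv2.imread('pics/w3.png'); cv2.imwrite('pics/w3b.png',cv2.resize(a,(640,480)))
E
```

```text
8.8 [0.54188954 0.10091747 0.06116475] [[-0.014, 0.9999, 0.001], [0.9999, 0.014, 0.0001], [0.0001, 0.001, -1.0]] [ 0.38319235 -0.12214473 -3.28541864]
0.17 526 531.5 549.9
0.18 553 531.5 549.6
0.19 552 531.2 549.4
0.2 611 531.1 549.5
0.21 619 531.2 549.3
0.22 230 531.2 549.4
(array([1047,  756,    0,    0,    0,    0,    0,    0,    0,    0,    0,
          0,    0,    0]), array([0.15, 0.16, 0.17, 0.18, 0.19, 0.2 , 0.21, 0.22, 0.23, 0.24, 0.25,
       0.26, 0.27, 0.28, 0.29])) [0.05803991 0.06544209 0.06739976]
```

View pics/w3b.png

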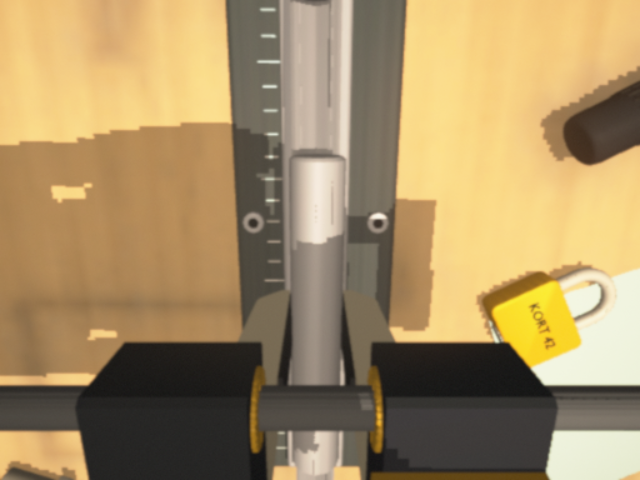

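The bar is over the groove and parallel to it. Its end is at (318,155) and the stop's button is just entering the view at (315,0), well clear. Now I'll lower it.

Emit:
carry_out --pt "0.1 0 -0.4 3 0" --pt "0.1 0 0 2 0" --pt "0.1 0 0 1.5 0" --pt "0.1 0 0 1 0" --pt "0.1 0 0 0 0" --pt "0.1 0 0 0 0"

```text
t: 9.4
eef_pos: [0.5412, 0.1009, 0.0531]
tool_rot: [[-0.014, 1.0, -0.0], [1.0, 0.014, -0.0], [-0.0, -0.0, -1.0]]
contact_force: [0.8, 0.3, -3.5]
width: 0.0194
gripper_force: 30.0
```

Emit:
carry_out --pt "0.1 0 0 0.7 0" --pt "0.1 0 0 0 0" --pt "0.1 0 0 0 0"

```text
t: 9.7
eef_pos: [0.5413, 0.1009, 0.0525]
tool_rot: [[-0.014, 1.0, 0.0], [1.0, 0.014, 0.0], [0.0, 0.0, -1.0]]
contact_force: [0.4, -0.0, -1.8]
width: 0.0188
gripper_force: 30.0
```

Emit:
carry_out --pt "0.1 0 0 0.5 0" --pt "0.1 0 0 0 0" --pt "0.1 0 0 0 0"

```text
t: 10.0
eef_pos: [0.5415, 0.1009, 0.0522]
tool_rot: [[-0.014, 1.0, 0.001], [1.0, 0.014, 0.0], [0.0, 0.001, -1.0]]
contact_force: [1.5, 0.1, 1.9]
width: 0.0196
gripper_force: 30.0
```

Contact is made and the bar is seated. I'll release it so it settles in the groove, then look.

Emit:
carry_out --pt "0.25 0 0 0 0" --pt "0.35 0 0 0 0" --pt "0.4 0 0 0 0" --pt "0.4 0 0 0 0" --pt "0.4 0 0 0 0"

```text
t: 10.5
eef_pos: [0.5411, 0.1009, 0.0519]
tool_rot: [[-0.014, 1.0, -0.0], [1.0, 0.014, -0.0], [-0.0, -0.0, -1.0]]
contact_force: [-0.3, 0.9, 0.2]
width: 0.0374
gripper_force: 0.0
```

```bash
python3 - <<'E'
from h import *
shot('wrist','w4'); shot('scene','sc3'); s=r.state();print(s['t'],s['eef_pos'],s['contact_force'],s['width'])
im,W=world('w4'); X,Y,Z=W[...,0],W[...,1],W[...,2]
m=(Z>.05)&(Z<.07)&(X>.525)&(X<.556)&(Y>.125)&(Y<.2); q=W[m].astype(np.float32); print(len(q),cv2.minAreaRect(q[:,:2].copy()*1000),q[:,1].max())
for y in (.135,.145,.155):
    k=m&(abs(Y-y)<.004)
    if k.sum(): print(y,np.percentile(Z[k],98))
a=cv2.imread('pics/sc3.png')[85:185,150:283]; b=cv2.imread('pics/w4.png')
cv2.imwrite('pics/m4.png',np.hstack([cv2.resize(a,(400,300)),cv2.resize(b,(400,300))]))
E
```

```text
10.6 [0.5411797  0.10088516 0.05194385] [-0.76522031 -0.00565856  0.04095141] 0.03712693075540313
3957 ((540.898193359375, 145.41622924804688), (19.17098045349121, 40.91056823730469), 0.4967595040798187) 0.16589981
0.135 0.05879196356852769
0.145 0.05863685521940435
0.155 0.05856089691789211
```

View pics/m4.png

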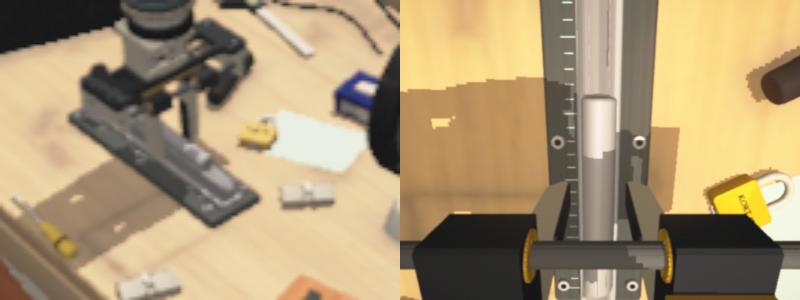

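The bar lies seated and parallel in the groove: right half, with its end at (598,95). Its top is at z ≈ 58.5 mm and its end at y ≈ 0.166. I'll regrip moderately and slide.

Emit:
carry_out --pt "0.25 0 0 0 0.005" --pt "0.15 0 0 0 0" --pt "0.1 0 0 0 0" --pt "0.1 0 0 0 0" --pt "0.1 3 0 0 0" --pt "0.1 6 0 0 0" --pt "0.1 8 0 0 0" --pt "0.1 8 0 0 0" --pt "0.1 5 0 0 0" --pt "0.1 2 0 0 0" --pt "0.1 0 0 0 0" --pt "0.1 0 0 0 0" --force 20

```text
t: 11.8
eef_pos: [0.5411, 0.1332, 0.052]
tool_rot: [[-0.009, 1.0, 0.001], [1.0, 0.009, 0.001], [0.001, 0.001, -1.0]]
contact_force: [4.2, 2.8, 0.2]
width: 0.0193
gripper_force: 20.0
```

```bash
python3 - <<'E'
from h import *
shot('wrist','w5'); s=r.state();print(s['t'],s['eef_pos'],s['contact_force'],s['width'],s['gripper_force'])
im,W=world('w5'); X,Y,Z=W[...,0],W[...,1],W[...,2]
m=(Z>.05)&(Z<.062)&(X>.525)&(X<.556)&(Y>.15)&(Y<.3); q=W[m].astype(np.float32); print(np.histogram(Y[m],np.arange(.15,.28,.005)))
m=(Z>.0615)&(X>.51)&(X<.57)&(Y>.2)&(Y<.3);print(m.sum(),np.percentile(Y[m],[1,5,50]) if m.any() else 0)
m=(Z>.036)&(Z<.045)&(X>.525)&(X<.556)&(Y>.15);print('rail seen to',np.percentile(Y[m],[95,99.5]))
b=cv2.imread('pics/w5.png')[0:200,150:350];cv2.imwrite('pics/w5b.png',cv2.resize(b,(600,600)))
E
```

```text
11.85 [0.54109618 0.13310026 0.05207492] [4.28687555 3.13055653 0.54402647] 0.019478997313336296 19.99955803155899
(array([420, 425, 436, 455, 466, 477, 491, 507, 521, 396,   0,   0,   0,
       215, 305, 417,   2,   1,   1,   0,   0,   0,   0,   0,   0,   0]), array([0.15 , 0.155, 0.16 , 0.165, 0.17 , 0.175, 0.18 , 0.185, 0.19 ,
       0.195, 0.2  , 0.205, 0.21 , 0.215, 0.22 , 0.225, 0.23 , 0.235,
       0.24 , 0.245, 0.25 , 0.255, 0.26 , 0.265, 0.27 , 0.275, 0.28 ]))
6489 [0.22590878 0.22671355 0.23401939]
rail seen to [0.22471288 0.22569318]
```

View pics/w5b.png

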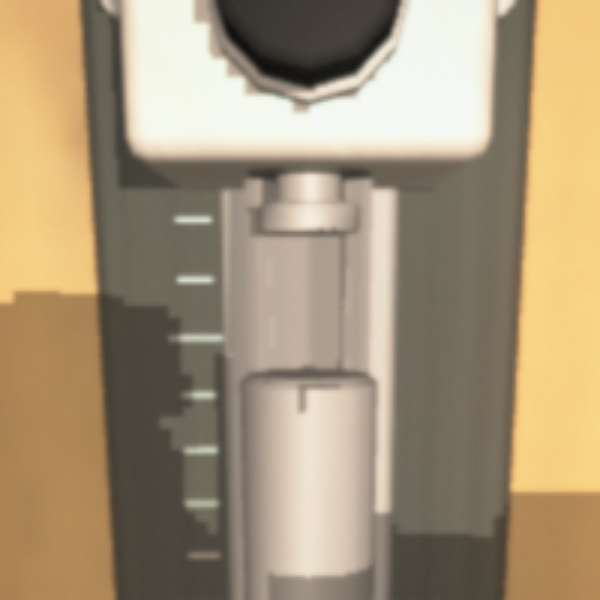

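The crop shows the bar end at (310,375) with a clear gap to the button at (305,220) and the stop's face at y ≈ 0.226. The gap is about 18 mm. I'll slide most of it and trim the small side bias.

Emit:
carry_out --pt "0.1 2 0.5 0 0" --pt "0.1 4 0 0 0" --pt "0.1 4 0 0 0" --pt "0.1 3 0 0 0" --pt "0.1 1 0 0 0" --pt "0.1 1 0 0 0"

```text
t: 12.45
eef_pos: [0.5411, 0.1479, 0.0519]
tool_rot: [[-0.009, 1.0, -0.001], [1.0, 0.009, -0.0], [-0.0, -0.001, -1.0]]
contact_force: [0.5, -5.3, 4.2]
width: 0.0196
gripper_force: 20.0
```

Emit:
carry_out --pt "0.1 1 0 0 0" --pt "0.1 1 0 0 0" --pt "0.1 1 0 0 0"

```text
t: 12.75
eef_pos: [0.541, 0.1508, 0.0519]
tool_rot: [[-0.009, 1.0, -0.001], [1.0, 0.009, -0.0], [-0.0, -0.001, -1.0]]
contact_force: [0.6, -4.3, 4.1]
width: 0.0195
gripper_force: 20.0
```

Emit:
carry_out --pt "0.1 1 0 0 0" --pt "0.1 1 0 0 0"

```text
t: 12.95
eef_pos: [0.541, 0.1527, 0.0519]
tool_rot: [[-0.009, 1.0, -0.001], [1.0, 0.009, -0.0], [-0.0, -0.001, -1.0]]
contact_force: [0.3, -6.8, 4.0]
width: 0.0194
gripper_force: 20.0
```

Emit:
carry_out --pt "0.1 1 0 -0.4 0" --pt "0.1 0 0 0 0"

```text
t: 13.15
eef_pos: [0.5409, 0.1542, 0.0521]
tool_rot: [[-0.009, 1.0, -0.001], [1.0, 0.009, 0.0], [0.0, -0.001, -1.0]]
contact_force: [0.8, 0.9, -0.3]
width: 0.0195
gripper_force: 20.0
```

Emit:
carry_out --pt "0.1 1 0 0 0" --pt "0.1 0 0 0 0"

```text
t: 13.35
eef_pos: [0.5409, 0.1551, 0.0521]
tool_rot: [[-0.009, 1.0, -0.001], [1.0, 0.009, 0.0], [0.0, -0.001, -1.0]]
contact_force: [1.0, 1.3, -2.3]
width: 0.0196
gripper_force: 20.0
```

Emit:
carry_out --pt "0.1 1 0 0 0" --pt "0.1 0 0 0 0"

```text
t: 13.55
eef_pos: [0.5409, 0.156, 0.0521]
tool_rot: [[-0.009, 1.0, -0.001], [1.0, 0.009, -0.0], [-0.0, -0.001, -1.0]]
contact_force: [0.0, -0.7, -2.0]
width: 0.0192
gripper_force: 20.0
```

Emit:
carry_out --pt "0.1 1 0 0.1 0" --pt "0.1 0 0 0 0"

```text
t: 13.75
eef_pos: [0.5409, 0.1569, 0.0521]
tool_rot: [[-0.009, 1.0, -0.001], [1.0, 0.009, -0.0], [-0.0, -0.001, -1.0]]
contact_force: [-0.9, -1.0, -3.3]
width: 0.0193
gripper_force: 20.0
```

Emit:
carry_out --pt "0.1 0.7 0 0 0" --pt "0.1 0 0 0 0"

```text
t: 13.95
eef_pos: [0.541, 0.1573, 0.0521]
tool_rot: [[-0.009, 1.0, -0.001], [1.0, 0.009, -0.001], [-0.0, -0.001, -1.0]]
contact_force: [-0.4, -4.3, -1.8]
width: 0.0191
gripper_force: 20.0
```

Emit:
carry_out --pt "0.1 0.7 0 0 0" --pt "0.1 0 0 0 0"

```text
t: 14.15
eef_pos: [0.541, 0.1578, 0.0521]
tool_rot: [[-0.009, 1.0, -0.001], [1.0, 0.009, -0.001], [-0.001, -0.001, -1.0]]
contact_force: [-0.2, -6.2, -2.4]
width: 0.0194
gripper_force: 20.0
```

Emit:
carry_out --pt "0.1 0.7 0 0 0" --pt "0.1 0 0 0 0"

```text
t: 14.35
eef_pos: [0.541, 0.1582, 0.0521]
tool_rot: [[-0.009, 1.0, -0.001], [1.0, 0.009, -0.001], [-0.001, -0.001, -1.0]]
contact_force: [-0.3, -9.7, -2.3]
width: 0.0196
gripper_force: 20.0
```

Emit:
carry_out --pt "0.1 0.7 0 0 0" --pt "0.1 0 0 0 0" --pt "0.1 0 0 0 0"

```text
t: 14.65
eef_pos: [0.541, 0.1586, 0.0521]
tool_rot: [[-0.009, 1.0, -0.001], [1.0, 0.009, -0.002], [-0.002, -0.001, -1.0]]
contact_force: [-0.3, -11.4, -1.7]
width: 0.0194
gripper_force: 20.0
```

Emit:
carry_out --pt "0.1 0.3 0 0 0" --pt "0.1 0 0 0 0" --pt "0.1 0 0 0 0" --pt "0.1 0 0 0 0"

```text
t: 15.05
eef_pos: [0.5409, 0.1588, 0.052]
tool_rot: [[-0.009, 1.0, -0.001], [1.0, 0.009, -0.002], [-0.002, -0.001, -1.0]]
contact_force: [-0.0, -11.9, -2.7]
width: 0.0197
gripper_force: 20.0
```

Emit:
carry_out --pt "0.1 -0.6 0 0.1 0" --pt "0.1 -0.6 0 0.1 0" --pt "0.1 -0.4 0 0.1 0" --pt "0.1 0 0 0 0" --pt "0.1 0 0 0 0"

```text
t: 15.55
eef_pos: [0.541, 0.1579, 0.052]
tool_rot: [[-0.009, 1.0, -0.001], [1.0, 0.009, -0.001], [-0.001, -0.001, -1.0]]
contact_force: [-1.4, -6.4, 0.2]
width: 0.0196
gripper_force: 20.0
```

Emit:
carry_out --pt "0.1 -0.5 0 0 0" --pt "0.1 -0.3 0 0 0" --pt "0.1 0 0 0 0" --pt "0.1 0 0 0 0"

```text
t: 15.95
eef_pos: [0.541, 0.1574, 0.052]
tool_rot: [[-0.009, 1.0, -0.001], [1.0, 0.009, -0.0], [-0.0, -0.001, -1.0]]
contact_force: [-3.4, -4.6, 0.4]
width: 0.0191
gripper_force: 20.0
```

Emit:
carry_out --pt "0.1 -0.3 -0.3 0 0" --pt "0.1 0 0 0 0" --pt "0.25 0 0 0 0" --pt "0.35 0 0 0 0" --pt "0.4 0 0 0 0" --pt "0.4 0 0 0 0"

```text
t: 16.55
eef_pos: [0.5411, 0.1575, 0.0521]
tool_rot: [[-0.009, 1.0, 0.001], [1.0, 0.009, 0.0], [0.0, 0.001, -1.0]]
contact_force: [0.7, 1.4, -0.1]
width: 0.0366
gripper_force: 0.0
```

```bash
python3 - <<'E'
from h import *
shot('wrist','w6'); s=r.state();print(s['t'],s['eef_pos'],s['contact_force'],s['width'])
im,W=world('w6'); X,Y,Z=W[...,0],W[...,1],W[...,2]
for x0,x1,z0,z1 in ((.536,.546,.045,.061),(.52,.56,.0615,.09)):
    m=(Z>z0)&(Z<z1)&(X>x0)&(X<x1)&(Y>.19)&(Y<.28); print(np.histogram(Y[m],np.arange(.2,.244,.002))[0])
b=cv2.imread('pics/w6.png')[0:200,150:350];cv2.imwrite('pics/w6b.png',cv2.resize(b,(600,600)))
E
```

```text
16.6 [0.54099401 0.15742792 0.05201123] [-0.66795384  0.69353653 -0.20211461] 0.036755846522982874
[102 114 109 109 105 116 113 110 114 117 138 114  59   0   0   0   0   0
   0   0   0]
[  0   0   0   0   0   0   0   0   0   0   0   0  34 483 545 551 536 585
 631 609 652]
```

View pics/w6b.png

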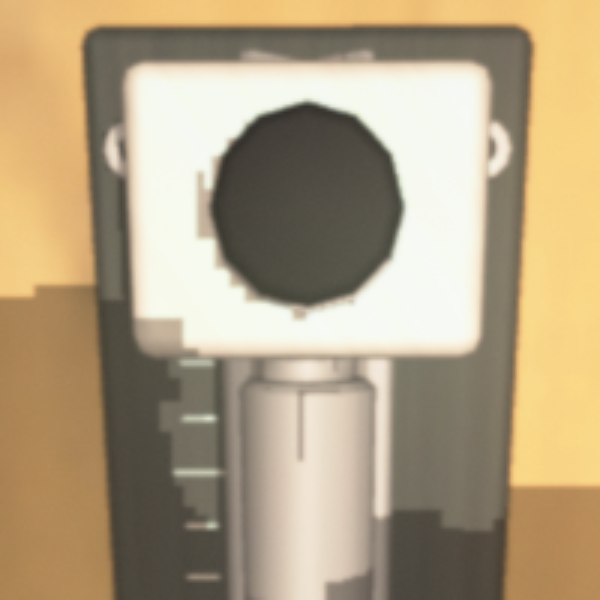

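```bash
python3 - <<'E'
from h import *
for f in('w5','w6'):
    im,W=world(f); X,Y,Z=W[...,0],W[...,1],W[...,2]
    e=[];g=[]
    for c in range(244,262):
        k=(Z[:,c]>.0565)&(Z[:,c]<.0605)&(Y[:,c]<.235); e.append(Y[k,c].max())
        k=(Z[:,c]>.0618)&(Y[:,c]>.21)&(Y[:,c]<.26); g.append(Y[k,c].min())
    print(f,np.round(np.median(e)*1000,2),np.round(np.median(g)*1000,2))
E
```

```text
w5 225.55 226.05
w6 221.69 226.16
```

```bash
python3 - <<'E'
from h import *
for f,t in(('w4',100.885),('w5',133.10),('w6',157.43)):
    im,W=world(f); X,Y,Z=W[...,0],W[...,1],W[...,2]
    e=[]
    for c in range(244,262):
        k=(Z[:,c]>.0565)&(Z[:,c]<.0605)&(Y[:,c]<t/1000+.075); e.append(Y[k,c].max())
    b=np.median(e)*1000;print(f,b.round(2),'end-TCP',(b-t).round(2),np.std(e)*1000)
E
```

```text
w4 165.52 end-TCP 64.63 0.2968807876022499
w5 197.86 end-TCP 64.76 0.18647641053437816
w6 221.69 end-TCP 64.26 1.5771107866200569
```

The bar is home: its end is at (308,385), pressed against the button with the button largely pushed in. The groove seating is intact. I'll retreat straight up.

Emit:
carry_out --pt "0.4 0 0 -3 0" --pt "0.4 0 0 -8 0" --pt "0.4 0 0 -15 0" --pt "0.4 0 0 -25 0" --pt "0.4 0 0 -30 0" --pt "0.4 0 0 -30 0" --pt "0.4 0 0 -20 0" --pt "0.4 0 0 -5 0" --pt "0.4 -30 0 0 0" --pt "0.4 -30 0 0 0" --pt "0.4 0 0 0 0" --pt "0.4 0 0 0 0"

```text
t: 17.8
eef_pos: [0.5413, 0.0971, 0.1878]
tool_rot: [[-0.008, 1.0, -0.0], [1.0, 0.008, 0.0], [0.0, -0.0, -1.0]]
contact_force: [-0.4, -0.4, 0.8]
width: 0.0378
gripper_force: 0.0
```

```bash
python3 - <<'E'
from h import *
shot('wrist','w7'); s=r.state();print(s['t'],s['eef_pos'],s['contact_force'])
im,W=world('w7'); X,Y,Z=W[...,0],W[...,1],W[...,2]
m=(Z>.052)&(Z<.0605)&(X>.527)&(X<.555)&(Y<.2245)&(Y>.05); q=W[m].astype(np.float32); print(cv2.minAreaRect(q[:,:2].copy()*1000),np.percentile(Z[m],98))
m=(Z>.0615)&(X>.515)&(X<.565)&(Y>.2)&(Y<.28); print('stop face',np.percentile(Y[m],[1,99]) if m.any() else 'not in view')
b=cv2.imread('pics/w7.png');cv2.imwrite('pics/w7b.png',cv2.resize(b,(640,480)))
E
```

```text
17.85 [0.54127542 0.09762206 0.18777494] [-0.05471706 -0.6199705  -0.56969885]
((540.6509399414062, 158.22463989257812), (18.56752586364746, 132.494140625), 0.46733248233795166) 0.05887216930732679
stop face [0.22573183 0.23789637]
```

View pics/w7b.png

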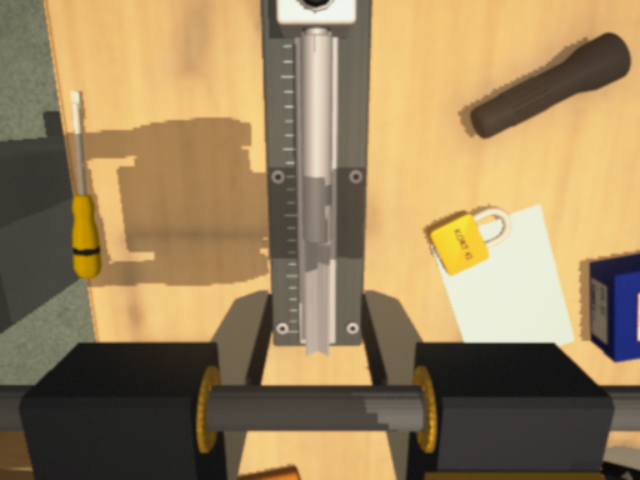

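The final view shows the bar in the groove from (315,240) up to the stop at (316,30). Its near end is at y ≈ 92 mm, so its far end is at about 222 mm, roughly 4 mm from the stop's face. That is home, and the arm is clear.

```bash
python3 -c "
from rig import r
print(r.hand_in())"
```

```text
the job is handed in; nothing more can be done
None
```

I laid the long bar in the groove, slid it home, pressed it once at about 12 N and released it, leaving the short bar in the rack; it then measured about 4 mm from the stop's face, right at the home point with little margin, and I handed the job in at about 18 s.

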